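# Scrape the chips off the welding plate

## Task

Take the scraper from its rack, lean it in under the yellow clamp bar and set its blade down lightly on the plate between the chips and the rear fence; then, pressing only lightly and touching neither the chips nor the fixture with the robot itself, wipe all five chips forward off the plate's open front edge into the grey catch tray. When all are in the tray, stand the scraper back in its rack and let go; leave the other things on the bench where they are.

Things in the scene. Friction and masses are not known exactly. Their poses are not given: they have to be found in the camera images.
- fixture: Level dark steel welding plate, fixed; its height over the bench differs by run (47-57 mm). Origin: centre of the plate's TOP; x points from the tray to the rear fence, z up. Plate x -65 to 65 mm, y -110 to 110. Rear fence 15 mm high, inner face x = 65. Blue side rails 10 mm high, inner faces y = +-80. Front edge x = -65 is open. It carries the clamp bar and the catch tray. Rigid.
- bar (a point): Middle of the underside of the yellow clamp bar (16 mm wide, 25 mm high) that crosses over the plate along the plate's y: 145 mm above the plate's top, at plate x = 20 (bar from x = 12 to 28). Its posts, 16 x 16 mm, stand at plate y = +-100; screw heads on them reach 30 mm above this point. Axes as the plate's.
- tray (a point): Middle of the inner floor of the grey catch tray hung below the plate's open front edge, at plate x = -117, 40 mm below the plate's top. Inside 112 mm (plate x) by 188 mm (y); front and side walls 33 mm high, ending 7 mm below the plate's top. Axes as the plate's.
- scraper: Scraper block, 280 g (varies), 135 mm tall, alike from both broad sides. Origin: centre of the blade's underside; z up along the handle, x through the thickness. Steel blade 10 mm thick (x), 84 mm wide (y), z 0 to 58 mm; orange handle 24 mm thick (x), 36 mm wide (y), z 55 to 135. Starts standing upright in the rack, loose, its axes as the rack's.
- rack: Grey open-topped holder, fixed, for the scraper: outside 30 x 108 x 45 mm, origin at the centre of its underside on the bench; walls and floor 6 mm, so the pocket is 18 mm (x) by 96 mm (y) and its floor is at z = 6 mm. The blade stands in it with 4 mm play before and behind and 6 mm at each end.
- chip1: Loose flat bright tan-bronze metal chip, 20 x 16 x 4 mm, 11 g, lying flat on the plate at any yaw; origin at the centre of its underside, x along the 20 mm side. Starts under the clamp bar, near the rear fence.
- chip2: Loose flat bright tan-bronze metal chip, 20 x 16 x 4 mm, 11 g, lying flat on the plate at any yaw; origin at the centre of its underside, x along the 20 mm side. Starts under the clamp bar, near the rear fence.
- chip3: Loose flat bright tan-bronze metal chip, 20 x 16 x 4 mm, 11 g, lying flat on the plate at any yaw; origin at the centre of its underside, x along the 20 mm side. Starts under the clamp bar, near the rear fence.
- chip4: Loose flat bright tan-bronze metal chip, 20 x 16 x 4 mm, 11 g, lying flat on the plate at any yaw; origin at the centre of its underside, x along the 20 mm side. Starts on the front half of the plate.
- chip5: Loose flat bright tan-bronze metal chip, 20 x 16 x 4 mm, 11 g, lying flat on the plate at any yaw; origin at the centre of its underside, x along the 20 mm side. Starts on the front half of the plate.
- disc: Bystander: blue-edged steel disc weight, 110 mm across, 40 mm high, 2.8 kg; it and the rack may stand in each other's place. Origin under its centre.
- disc_big: Bystander: blue-edged steel disc weight, 160 mm across, 45 mm high. Origin under its centre.
- square: Bystander: try square lying flat, blade 130 mm along x, black stock 90 mm along y and 16 mm high.
- gclamp: Bystander: blue G-clamp lying flat, about 110 x 200 mm, 24 mm high.
- spray: Bystander: red can, 56 mm across, 160 mm high. Origin under its centre.
- hammer: Bystander: hammer lying along its x.
- magnet: Bystander: red welding magnet block 50 x 50 x 20 mm. Origin under its centre.
Things that resemble listed ones, but are neither listed nor needed, are in the scene too. Leave any green look-alike of the scraper alone.

How it is judged:
On the way, in this order (a step that is already met when the one before it is completed fails the run):
1. the scraper is lifted out of its rack (z of scraper in the frame of rack above 0.06 m), for 0.1 s.
2. the scraper, leaning, has its blade set lightly (1.5 to 30 N) on the plate under the bar, behind the chips (x of scraper in the frame of fixture between 0.035 and 0.068 m and y of scraper in the frame of fixture between -0.08 and 0.08 m and z of scraper in the frame of fixture below 0.01 m and angle between scraper's own z axis and vertical above 0.3 rad and contact force between scraper and fixture between 1.5 and 30 N), for 0.2 s.
3. all five chips are in the catch tray (x of chip1 in the frame of fixture between -0.174 and -0.06 m and y of chip1 in the frame of fixture between -0.095 and 0.095 m and z of chip1 in the frame of fixture between -0.05 and -0.015 m and x of chip2 in the frame of fixture between -0.174 and -0.06 m and y of chip2 in the frame of fixture between -0.095 and 0.095 m and z of chip2 in the frame of fixture between -0.05 and -0.015 m and x of chip3 in the frame of fixture between -0.174 and -0.06 m and y of chip3 in the frame of fixture between -0.095 and 0.095 m and z of chip3 in the frame of fixture between -0.05 and -0.015 m and x of chip4 in the frame of fixture between -0.174 and -0.06 m and y of chip4 in the frame of fixture between -0.095 and 0.095 m and z of chip4 in the frame of fixture between -0.05 and -0.015 m and x of chip5 in the frame of fixture between -0.174 and -0.06 m and y of chip5 in the frame of fixture between -0.095 and 0.095 m and z of chip5 in the frame of fixture between -0.05 and -0.015 m), for 0.2 s.
At the end, for the whole second after the job is handed in: All five chips rest inside the catch tray and the scraper stands in its rack (within 12 mm of the pocket's middle across and 14 mm along, blade on or within 10 mm of the pocket floor, leaning less than 0.3 rad), everything at rest (all of step 3 and x of scraper in the frame of rack between -0.012 and 0.012 m and y of scraper in the frame of rack between -0.014 and 0.014 m and z of scraper in the frame of rack between 0 and 0.016 m and angle between scraper's own z axis and vertical below 0.3 rad and linear speed of each of chip1, chip2, chip3, chip4, chip5, scraper below 0.02 m/s); the robot touches nothing.
It fails at once if the scraper is pressed on the fixture with more than 60 N (contact force between scraper and fixture above 60 N).
It fails at once if a chip is touched by the robot itself rather than by the scraper (contact force between any of the fingers, the arm and chip1 above 0.5 N or contact force between any of the fingers, the arm and chip2 above 0.5 N or contact force between any of the fingers, the arm and chip3 above 0.5 N or contact force between any of the fingers, the arm and chip4 above 0.5 N or contact force between any of the fingers, the arm and chip5 above 0.5 N).
It fails at once if the robot itself bumps the fixture or its bar with more than 8 N (contact force between any of the fingers, the arm and fixture above 8 N).
It fails at once if a bystander is moved more than 20 mm (distance of any of disc, disc_big, square, gclamp, spray, hammer, magnet from where it was at the start of the episode above 0.02 m).
It also fails if it takes over 72 s, if anything falls off the work surface, if the arm or the gripper's body presses on something with over 40 N, if the wrist force passes 120 N, or if a joint passes its speed limit or range.

## Robot

A 7-joint arm with a two-finger parallel gripper is mounted at the origin on the work surface. World frame = base frame: x ahead of the robot, y to its left, z up, the work surface at z = 0. Lengths are in m, angles in rad, forces in N, time in s.
With the tool pointing down it reaches from about 0.4 to 0.9 m from the base axis. Payload 5.5 kg.
Tool frame: the origin (TCP) lies on the centre line of the jaws, within the pads' length; the fingertips stand 11 mm ahead of it and the grasp point (between the pads) lies 8 mm behind it; z points along the fingers, y is the line along which they close (so a half turn about z gives the same grasp; the last joint's range is limited). The gripper opens to 85 mm and grips with 20 to 120 N. Pads are 22 mm wide; open, the fingers measure 114 mm over their backs; the gripper's body (76 mm by 85 mm) begins 54 mm behind the grasp point. The pads swing forward as they close: fully open they stand 13 mm farther back than shut.
Start: joints at [1.369, 0.501, -0.427, 1.55, 0.221, 1.138, -0.21], TCP at [0.291, -0.581, 0.213] pointing down, gripper open.
Joint ranges: [-2.88, 2.88], [-0.31, 2.03], [-1.54, 1.56], [0.2, 2.42], [-1.41, 4.55], [0.19, 2.02], [-2.57, 2.57]. Speed limits (rad/s): [2.57, 2.57, 3.14, 3.14, 3.14, 3.14, 3.14].

## Interface

Orientations are given as a unit quaternion [x, y, z, w].
In Python, from bench import bot gives the robot as it stands.
- The arm moves only by the tool play_rows, never from a script. Its argument "series" is one flat list of numbers, 6 for each row, row after row: the shift along the tool's x, y, z in m, then the turn, a rotation vector about the tool's x, y, z in degrees. In form: [dx, dy, dz, rx, ry, rz, dx, dy, dz, rx, ry, rz, ...]. A call has 1 to 12 rows; each row shifts and turns the commanded pose from where the row before left it, along the tool's axes as they then stand; what a row does not reach is not made up. A row lasts 1/8 s, in which the tool goes at most 62.5 mm and 10.7 degrees, less where a joint would pass 70% of its speed; a pose out of reach is approached as far as the arm can. A call with a gripper value outside its range is refused whole. "gripper" is the opening, from -1 (shut) to 1 (fully open), set as the call begins (left out, the last holds). The fingers move at their own pace and stop on an object; the grip force is fixed at half the most. Time passes only in rows, so rows that do not move let the fingers close. It gives the time, the measured TCP pose, the force, the opening and the grip force at its end, in the units of the state.
- bot.get_obs(): the state, without advancing time (a new reading comes with each control period).
- bot.snapshot(name): name is "side" or "top" or "wrist"; returns (picture, depth): 400x640x3 uint8, blue, green, red; 400x640 float32, m along the optical axis (not along the pixel's ray), 0 where there is no reading.
- bot.camera_info(name): a dict with "fx", "fy", "cx", "cy" (pixels), "D" ([k1, k2, p1, p2, k3] as OpenCV has them; the pictures are not rectified), "rvec" (rotation vector, rad) and "tvec" (3), from world to camera coordinates, as OpenCV has them; the wrist camera has in their place "mount" (4x4, takes a point from camera to tool coordinates, whose origin is the TCP and whose axes are the flange's). Camera axes: x right, y down, z forward; pixel columns grow to the right and rows downward; lengths in m; the calibration is good to about 2 mm. A picture is of the moment at which its call begins: read the wrist's pose just before it. camera_info takes no time and is no camera call.
- bot.finish_job(): hands the job in; it is judged then, once.
The state is a dict: "time": time; "joint_pos": joint angles; "joint_vel": joint speeds; "tau": joint torques, N m; "ee_pos": TCP position; "eef_rot": TCP orientation; "force": force on the tool from outside, world axes, zero at the start; "moment": the same for the moment, N m; "gripper_width": finger opening in m; "grasp_force": force on a finger pad.
Only numpy, scipy, OpenCV 4.12 (cv2) and the standard library are available. Lean on these libraries where they do the work, as an engineer would, in place of code of your own. Each camera call takes 0.05 s, during which the arm holds its last target. There are 200 camera calls.

## Working session

There is one attempt and no reset: what is moved stays moved. The work goes in short steps, Python scripts to look and compute and a tool call to move; the robot and the scene stay as the last step left them, time stands still between calls to the robot, and variables do not carry over. Pictures are saved under pics/ and viewed, at most 10 in all, crops included, and the job is handed in when it is done.

Besides the shell and the picture viewer there is one more tool, called after "Call:" by a JSON object that holds its "api" and its "payload". play_rows: Moves the arm, as the interface text tells. Its arguments: {"type":"object","properties":{"series":{"type":"array"},"gripper":{"type":"number"}},"required":["series"]}

```bash
mkdir -p pics; ls
cat > h.py <<'E'
import numpy as np, cv2
from bench import bot
from scipy.spatial.transform import Rotation as R
def snap(name):
    o=bot.get_obs(); p,d=bot.snapshot(name); np.savez(f'{name}.npz',p=p,d=d,pos=o['ee_pos'],q=o['eef_rot']); return p,d
def load(name): return np.load(f'{name}.npz')
def cam(name,z=None):
    c=bot.camera_info(name); K=np.array([[c['fx'],0,c['cx']],[0,c['fy'],c['cy']],[0,0,1.]]); D=np.array(c['D'],float)
    if 'mount' in c:
        T=np.eye(4);T[:3,:3]=R.from_quat(z['q']).as_matrix();T[:3,3]=z['pos'];T=T@np.array(c['mount'])
    else:
        M=np.eye(4);M[:3,:3]=cv2.Rodrigues(np.array(c['rvec'],float))[0];M[:3,3]=np.array(c['tvec']).ravel();T=np.linalg.inv(M)
    return K,D,T
def pt(name,uv,z=None,Z=None):
    """pixels -> world; by depth, or on plane z=Z"""
    s=load(name);K,D,T=cam(name,s);out=[]
    for u,v in uv:
        n=cv2.undistortPoints(np.array([[[u,v]]],float),K,D)[0,0];r=np.array([n[0],n[1],1])
        if Z is None:
            w=s['d'][int(v)-1:int(v)+2,int(u)-1:int(u)+2];w=w[w>0];k=np.median(w) if len(w) else np.nan
        else: k=(Z-T[2,3])/(T[:3,:3]@r)[2]
        out.append(T[:3,:3]@(r*k)+T[:3,3])
    return np.array(out)
E
python3 - <<'E'
from h import *
print({k:np.round(v,3).tolist() for k,v in bot.get_obs().items()})
for n in('top','side'):
    p,d=snap(n);cv2.imwrite(f'pics/{n}0.png',cv2.resize(p,(800,500)))
    K,D,T=cam(n);print(n,K[0,0],T.round(3).tolist(),D)
print(bot.camera_info('wrist')['mount'])
E
```

```text
pics
{'time': 0.0, 'joint_pos': [1.369, 0.502, -0.427, 1.551, 0.221, 1.138, -0.21], 'joint_vel': [-0.002, -0.002, 0.0, -0.001, 0.001, 0.001, -0.0], 'tau': [0.0, -56.953, -5.816, -28.095, 0.011, 0.012, -0.0], 'ee_pos': [0.291, -0.58, 0.212], 'eef_rot': [0.973, 0.23, -0.0, -0.001], 'force': [0.164, -0.391, 1.201], 'moment': [0.002, -0.005, -0.043], 'grasp_force': 0.0, 'gripper_width': 0.085}
top 459.0870795352794 [[-0.017, -0.993, 0.115, 0.406], [-1.0, 0.018, 0.01, -0.028], [-0.012, -0.115, -0.993, 1.443], [0.0, 0.0, 0.0, 1.0]] [-0.11367269  0.          0.          0.          0.        ]
side 425.9887499279118 [[-0.905, -0.294, 0.307, 0.124], [-0.425, 0.597, -0.681, 0.975], [0.017, -0.747, -0.665, 1.106], [0.0, 0.0, 0.0, 1.0]] [-0.05511807  0.          0.          0.          0.        ]
[[-5.98150355e-04 -9.50181858e-01 -3.11695490e-01  8.01105990e-02]
 [ 9.99999761e-01 -6.76076558e-04  1.41950941e-04 -6.71241181e-04]
 [-3.45609223e-04 -3.11695330e-01  9.50182036e-01 -1.61129357e-01]
 [ 0.00000000e+00  0.00000000e+00  0.00000000e+00  1.00000000e+00]]
```

View pics/top0.png

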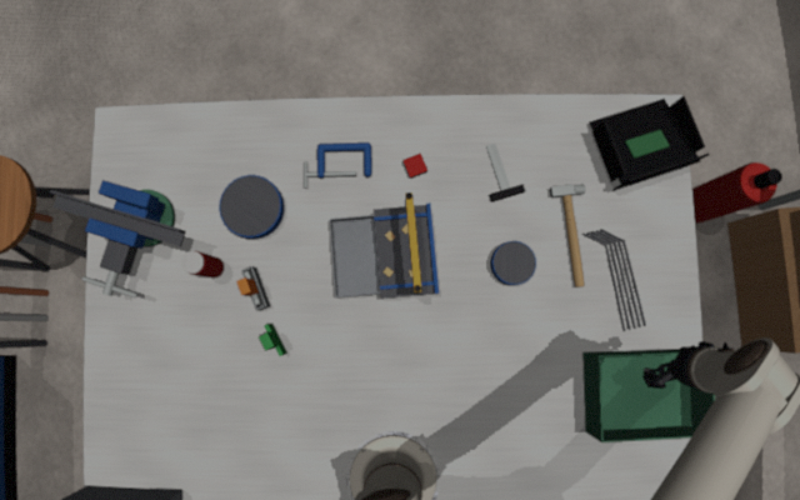

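View pics/side0.png

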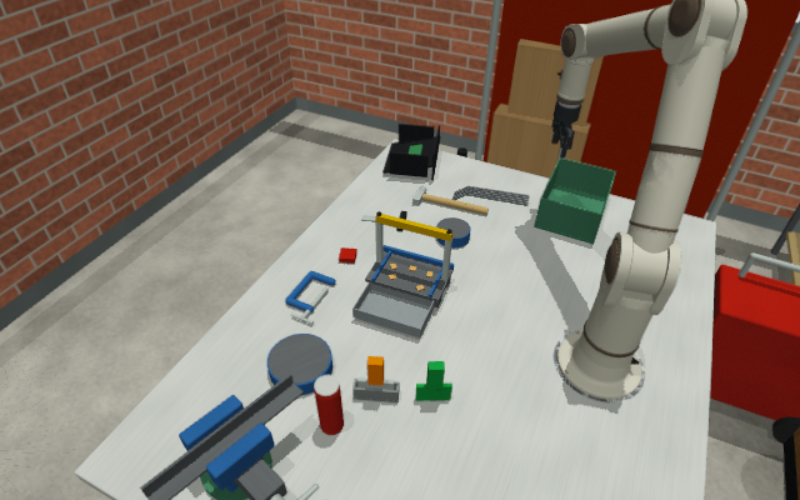

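The top view shows the rack and scraper at about (253,288), and the fixture centred near (405,250) with its fence on the right. The green look-alike is at (272,340) and the red can at (207,263). I'll enlarge the fixture and the rack.

Run:
```python
from h import *
p=load('top')['p']
a=cv2.resize(p[150:245,255:360],None,fx=5,fy=5,interpolation=cv2.INTER_CUBIC)
b=cv2.resize(p[190:290,180:240],None,fx=4.75,fy=4.75,interpolation=cv2.INTER_CUBIC)
print(a.shape,b.shape)
b=b[:475]; c=np.hstack([a,b[:, :270]]);c=cv2.convertScaleAbs(c,alpha=1.6);cv2.imwrite('pics/crop1.png',c);print(c.shape)
```

```text
(475, 525, 3) (475, 285, 3)
(475, 795, 3)
```

View pics/crop1.png

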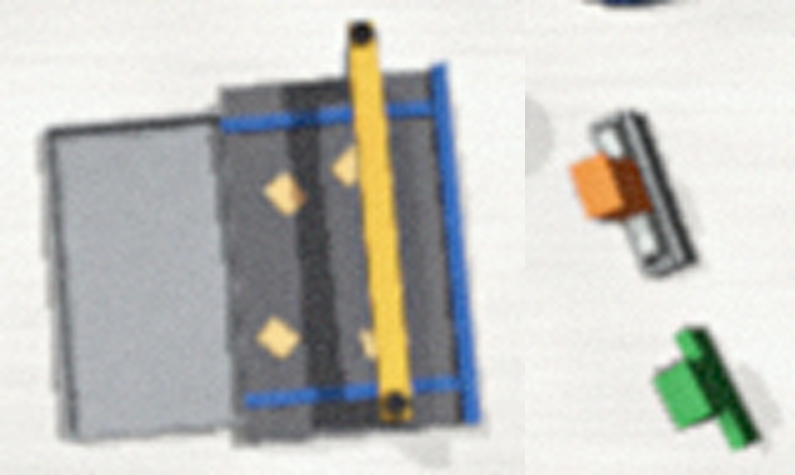

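Run:
```python
from h import *
A=lambda L:[(255+(u-2)/5,150+(v-2)/5) for u,v in L]
B=lambda L:[(180+(u-525-2)/4.75,190+(v-2)/4.75) for u,v in L]
np.set_printoptions(precision=4,suppress=True)
print('plate depth pts',pt('top',A([(250,250),(260,420),(420,200),(440,340),(250,100),(400,420)])))
print('tray floor',pt('top',A([(140,200),(140,350)])))
for Z in(.047,.052,.057): print(Z,'front corners',pt('top',A([(219,88),(236,442)]),Z=Z).tolist(),'fence top outer',pt('top',A([(446,66),(479,422)]),Z=Z+.015).tolist())
print('bar ends',pt('top',A([(361,33),(396,403)])))
print('handle top',pt('top',B([(592,188),(585,175),(600,205)])), pt('top',B([(573,167),(602,154),(615,205),(590,220)]),Z=.141))
print('rack rim',pt('top',B([(592,125),(632,110),(695,262),(655,278)]),Z=.045))
print('rack rim',pt('top',B([(592,125),(632,110),(695,262),(655,278)])))
s=load('top');K,D,T=cam('top')
# point cloud region of rack
v,u=np.mgrid[205:255,185:232];n=cv2.undistortPoints(np.stack([u,v],-1).reshape(-1,1,2).astype(float),K,D)[:,0]
d=s['d'][205:255,185:232].ravel();P=(np.c_[n,np.ones(len(n))]*d[:,None])@T[:3,:3].T+T[:3,3]
np.save('rackcloud.npy',P)
m=(P[:,2]>.03)&(P[:,2]<.055);r=cv2.minAreaRect((P[m,:2]*1000).astype(np.float32));print('rim rect',r,m.sum())
m=(P[:,2]>.125);r=cv2.minAreaRect((P[m,:2]*1000).astype(np.float32));print('handle rect',r,m.sum(),np.median(P[m,2]))
```

```text
plate depth pts [[ 0.5604  0.017   0.0538]
 [ 0.4568  0.0123  0.0564]
 [ 0.5891 -0.0871  0.0543]
 [ 0.5033 -0.0973  0.0561]
 [ 0.6527  0.0156  0.0555]
 [ 0.4494 -0.0667  0.2257]]
tray floor [[0.5976 0.087  0.0138]
 [0.5032 0.0879 0.0136]]
0.047 front corners [[0.6620541030400954, 0.034946172600575635, 0.04699999999999993], [0.4440809972234178, 0.027378179554396115, 0.04699999999999993]] fence top outer [[0.6703642180608944, -0.10461555488706431, 0.062000000000000055], [0.45311157295540216, -0.11925114492533748, 0.062000000000000055]]
0.052 front corners [[0.6611378999030516, 0.034719344792015404, 0.052000000000000046], [0.4439457647555549, 0.027178466928562135, 0.051999999999999824]] fence top outer [[0.6694079623724554, -0.10433938181158439, 0.06699999999999995], [0.4529421641395285, -0.1189219645861524, 0.06699999999999995]]
0.057 front corners [[0.6602216967660078, 0.034492516983455145, 0.05699999999999994], [0.443810532287692, 0.026978754302728163, 0.05699999999999972]] fence top outer [[0.6684517066840164, -0.10406320873610447, 0.07200000000000006], [0.45277275532365474, -0.11859278424696726, 0.07200000000000006]]
bar ends [[ 0.6571 -0.0501  0.2299]
 [ 0.4581 -0.0646  0.2319]]
handle top [[0.4711 0.3333 0.1415]
 [0.4791 0.3382 0.1396]
 [0.4608 0.3282 0.1417]] [[0.484  0.3453 0.141 ]
 [0.4916 0.3275 0.141 ]
 [0.4607 0.3192 0.141 ]
 [0.4519 0.3345 0.141 ]]
rack rim [[0.5168 0.3605 0.045 ]
 [0.5262 0.3342 0.045 ]
 [0.4274 0.2922 0.045 ]
 [0.4174 0.3183 0.045 ]]
rack rim [[0.5203 0.3728 0.001 ]
 [0.5297 0.3447 0.0045]
 [0.4279 0.2999 0.0114]
 [0.4178 0.329  0.002 ]]
rim rect ((472.8043212890625, 331.6676025390625), (106.25411224365234, 31.604780197143555), 21.391210556030273) 195
handle rect ((449.095703125, 158.76649475097656), (382.2422790527344, 35.68526840209961), 82.46248626708984) 121 0.14102593369672722
```

```bash
cat >> h.py <<'E'
np.set_printoptions(precision=4,suppress=True)
def tool(yaw,tilt=0):
    """yaw: direction (deg) of tool y in the bench plane; tilt (deg): gripper leans so that its z gets a part along tool y"""
    a=np.radians(yaw);y=np.array([np.cos(a),np.sin(a),0]);z=np.array([0,0,-1.]);x=np.cross(y,z)
    return R.from_matrix(np.c_[x,y,z])*R.from_rotvec([-np.radians(tilt),0,0])
def rows(p1,R1,n=None,p0=None,R0=None):
    o=bot.get_obs();p0=o['ee_pos'] if p0 is None else p0;R0=R.from_quat(o['eef_rot']) if R0 is None else R0
    rv=(R0.inv()*R1).as_rotvec();dp=np.array(p1)-p0
    n=n or int(max(1,np.ceil(max(np.linalg.norm(dp)/.058,np.degrees(np.linalg.norm(rv))/9.5))))
    print('t',round(o['time'],2),'n',n,'dp',dp.round(4),'rot',np.degrees(rv).round(1))
    for i in range(n):
        Ri=R0*R.from_rotvec(rv*i/n);print(', '.join(f'{a:g}' for a in np.r_[Ri.inv().apply(dp/n).round(4),np.degrees(rv/n).round(2)]+0.))
E
python3 - <<'E'
from h import *
print('chips side',pt('side',[(u/1.25,v/1.25) for u,v in[(393,266),(413,268),(430,274),(392,277),(420,288)]],Z=.059))
print('chips top',pt('top',[(255+(u-2)/5,150+(v-2)/5) for u,v in[(285,195),(278,338)]],Z=.059))
print('spray',pt('top',[(207*.8,263*.8)]))
print(bot.camera_info('wrist')['fx'])
rows([.45,-.33,.40],tool(-75))
rows([.60,-.04,.36],tool(-86.3),p0=np.array([.45,-.33,.40]),R0=tool(-75))
E
```

```text
chips side [[ 0.6112 -0.0435  0.059 ]
 [ 0.5558 -0.0613  0.059 ]
 [ 0.502  -0.0598  0.059 ]
 [ 0.5938 -0.0011  0.059 ]
 [ 0.5051  0.0042  0.059 ]]
chips top [[ 0.593  -0.005   0.059 ]
 [ 0.506   0.0007  0.059 ]]
spray [[0.5265 0.4172 0.1406]]
283.62141258358776
t 0.1 n 7 dp [0.159  0.2505 0.1881] rot [-0.1  0.  11.6]
0.0363, -0.0219, -0.0268, -0.01, 0, 1.66
0.0357, -0.0229, -0.0268, -0.01, 0, 1.66
0.035, -0.0239, -0.0268, -0.01, 0, 1.66
0.0343, -0.0249, -0.0269, -0.01, 0, 1.66
0.0336, -0.0259, -0.0269, -0.01, 0, 1.66
0.0328, -0.0268, -0.0269, -0.01, 0, 1.66
0.032, -0.0278, -0.0269, -0.01, 0, 1.66
t 0.1 n 6 dp [ 0.15  0.29 -0.04] rot [ 0.   0.  11.3]
0.0367, -0.0402, 0.0067, 0, 0, 1.88
0.0353, -0.0414, 0.0067, 0, 0, 1.88
0.0339, -0.0425, 0.0067, 0, 0, 1.88
0.0325, -0.0436, 0.0067, 0, 0, 1.88
0.0311, -0.0447, 0.0067, 0, 0, 1.88
0.0296, -0.0457, 0.0067, 0, 0, 1.88
```

Call:
{"api": "play_rows", "payload": {"series": [0.036, -0.022, -0.027, 0, 0, 1.7, 0.036, -0.023, -0.027, 0, 0, 1.7, 0.035, -0.024, -0.027, 0, 0, 1.7, 0.034, -0.025, -0.027, 0, 0, 1.7, 0.034, -0.026, -0.027, 0, 0, 1.7, 0.033, -0.027, -0.027, 0, 0, 1.7, 0.037, -0.04, 0.004, 0, 0, 1.9, 0.035, -0.041, 0.004, 0, 0, 1.9, 0.034, -0.043, 0.004, 0, 0, 1.9, 0.033, -0.044, 0.004, 0, 0, 1.9, 0.031, -0.045, 0.004, 0, 0, 1.9, 0.03, -0.046, 0.004, 0, 0, 1.9]}}

```text
time: 1.6
ee_pos: [0.5719, -0.0697, 0.3504]
eef_rot: [0.999, 0.043, -0.0, 0.0]
force: [1.0, -1.0, -0.3]
gripper_width: 0.0854
grasp_force: 0.0
```

Run:
```python
from h import *
o=bot.get_obs();print(o['ee_pos'],R.from_quat(o['eef_rot']).as_matrix(),o['joint_pos'])
rows([.60,-.03,.36],tool(-86.3))
```

```text
[ 0.5719 -0.0697  0.3504] [[ 0.9963  0.0862 -0.0005]
 [ 0.0862 -0.9963 -0.0003]
 [-0.0005  0.0002 -1.    ]] [ 0.6155  0.2994 -0.6846  1.5529  0.1922  1.3583 -1.5726]
t 1.6 n 1 dp [0.0281 0.0397 0.0096] rot [0.  0.  1.2]
0.0314, -0.0371, -0.0096, 0.01, 0.03, 1.24
```

Call:
{"api": "play_rows", "payload": {"series": [0.031, -0.037, -0.01, 0, 0, 1.2, 0, 0, 0, 0, 0, 0, 0, 0, 0, 0, 0, 0]}}

```text
time: 1.98
ee_pos: [0.5989, -0.032, 0.3602]
eef_rot: [0.999, 0.034, -0.001, 0.0]
force: [0.5, -0.8, -0.8]
gripper_width: 0.0853
grasp_force: 0.0
```

Run:
```python
from h import *
p,d=snap('wrist');print(load('wrist')['pos']);np.savez('wfix.npz',**dict(load('wrist')))
c=cv2.convertScaleAbs(p[60:360,120:520],alpha=1.5);cv2.imwrite('pics/wfix.png',cv2.resize(c,(800,600),interpolation=cv2.INTER_CUBIC))
```

```text
[ 0.5989 -0.032   0.3602]
```

View pics/wfix.png

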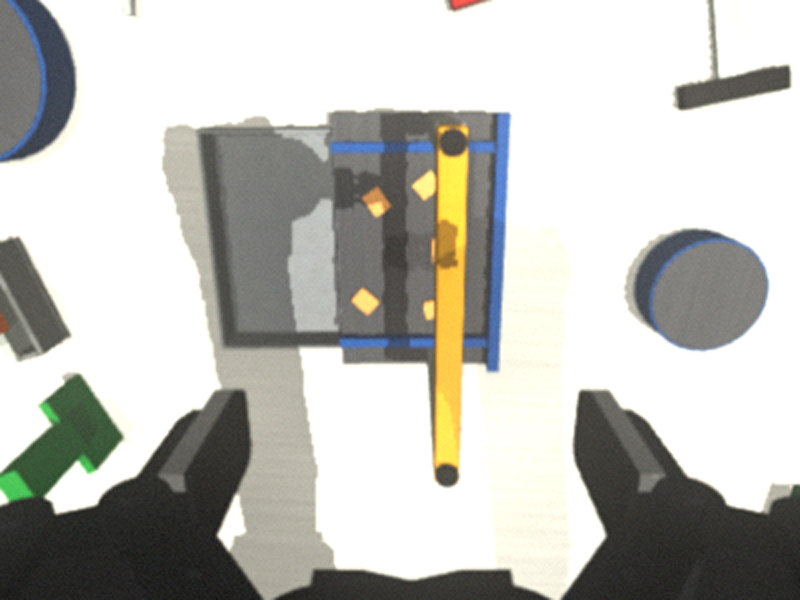

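The wrist view shows the plate's front corners at (330,113) and (344,362), the rails at v≈147 and 342, the bar screws at (453,142) and (447,475), and the fence on the right. Next I'll compute the fixture pose.

Run:
```python
from h import *
W=lambda L:[(120+(u-.5)/2,60+(v-.5)/2) for u,v in L]
print('plate z',pt('wrist',W([(355,240),(425,330),(480,250),(360,170),(470,200),(350,330)]))[:,2])
Z=.0555
print('front',pt('wrist',W([(330,113),(344,362)]),Z=Z))
print('rail inner tops +y',pt('wrist',W([(335,152),(435,152)]),Z=Z+.010),'-y',pt('wrist',W([(342,338),(485,338)]),Z=Z+.01))
print('fence outer top',pt('wrist',W([(509,114),(498,370)]),Z=Z+.015),'inner top',pt('wrist',W([(499,114),(487,370)]),Z=Z+.015))
print('screws',pt('wrist',W([(453,142),(447,475)])),pt('wrist',W([(453,142),(447,475)]),Z=Z+.175))
print('chips',pt('wrist',W([(376,201),(366,301),(425,185),(429,310),(434,250)]),Z=Z+.004))
rows([.535,.29,.34],tool(-68.6))
```

```text
plate z [0.0547 0.0547 0.0548 0.0545 0.0551 0.0548]
front [[0.662  0.0372 0.0555]
 [0.446  0.0197 0.0555]]
rail inner tops +y [[ 0.633   0.0312  0.0655]
 [ 0.6382 -0.0474  0.0655]] -y [[ 0.474   0.0211  0.0655]
 [ 0.4824 -0.1036  0.0655]]
fence outer top [[ 0.6709 -0.1013  0.0705]
 [ 0.4547 -0.1176  0.0705]] inner top [[ 0.6704 -0.0937  0.0705]
 [ 0.454  -0.1079  0.0705]]
screws [[ 0.6583 -0.0483  0.2298]
 [ 0.4606 -0.0624  0.2294]] [[ 0.6584 -0.0482  0.2305]
 [ 0.4614 -0.0623  0.2305]]
chips [[ 0.5953 -0.0026  0.0595]
 [ 0.5076  0.002   0.0595]
 [ 0.6109 -0.0416  0.0595]
 [ 0.503  -0.0531  0.0595]
 [ 0.5571 -0.0532  0.0595]]
t 2.02 n 6 dp [-0.0637  0.323  -0.0202] rot [  0.    0.1 -17.7]
-0.0071, -0.0544, 0.0033, 0.01, 0.01, -2.94
-0.0043, -0.0547, 0.0033, 0.01, 0.01, -2.94
-0.0015, -0.0549, 0.0033, 0.01, 0.01, -2.94
0.0014, -0.0549, 0.0033, 0.01, 0.01, -2.94
0.0042, -0.0547, 0.0033, 0.01, 0.01, -2.94
0.007, -0.0544, 0.0034, 0.01, 0.01, -2.94
```

Call:
{"api": "play_rows", "payload": {"series": [-0.008, -0.062, 0.003, 0, 0, -3, -0.006, -0.062, 0.003, 0, 0, -3, -0.003, -0.062, 0.003, 0, 0, -3, 0, -0.062, 0.003, 0, 0, -3, 0.004, -0.062, 0.003, 0, 0, -3, 0.006, -0.062, 0.003, 0, 0, -2.7, 0, 0, 0, 0, 0, 0, 0, 0, 0, 0, 0, 0]}}

```text
time: 3.02
ee_pos: [0.5198, 0.3311, 0.3424]
eef_rot: [0.983, 0.186, -0.0, 0.001]
force: [0.8, -0.7, -0.2]
gripper_width: 0.0854
grasp_force: 0.0
```

Run:
```python
from h import *
p,d=snap('wrist');s=load('wrist');print(s['pos'],bot.get_obs()['joint_pos']);np.savez('wrack.npz',**dict(s))
K,D,T=cam('wrist',s)
v,u=np.mgrid[0:400,0:640];n=cv2.undistortPoints(np.stack([u,v],-1).reshape(-1,1,2).astype(float),K,D)[:,0]
P=(np.c_[n,np.ones(len(n))]*s['d'].ravel()[:,None])@T[:3,:3].T+T[:3,3]
ok=(s['d'].ravel()>0)&(np.hypot(P[:,0]-.473,P[:,1]-.332)<.065)
for lo,hi in((.037,.052),(.125,.15)):
    m=ok&(P[:,2]>lo)&(P[:,2]<hi);print(cv2.minAreaRect((P[m,:2]*1000).astype(np.float32)),m.sum(),np.median(P[m,2]))
    uv=np.c_[u.ravel()[m],v.ravel()[m]];print(uv.min(0),uv.max(0))
x0,y0=uv.mean(0).astype(int);x0=min(max(x0-100,0),440);y0=min(max(y0-75,0),250);print(x0,y0)
cv2.imwrite('pics/wrack.png',cv2.resize(cv2.convertScaleAbs(p[y0:y0+150,x0:x0+200],alpha=1.4),(800,600),interpolation=cv2.INTER_CUBIC))
```

```text
[0.5198 0.3311 0.3424] [-0.0022  0.4322 -0.8536  1.4607  0.3279  1.3972 -2.0655]
((473.038818359375, 334.3600158691406), (107.65641784667969, 28.27759552001953), 21.165849685668945) 314 0.04473930620240729
[305 152] [322 215]
((473.4723205566406, 334.4402770996094), (35.014190673828125, 24.020193099975586), 20.539932250976562) 485 0.1407352064839058
[302 188] [320 215]
211 126
```

View pics/wrack.png

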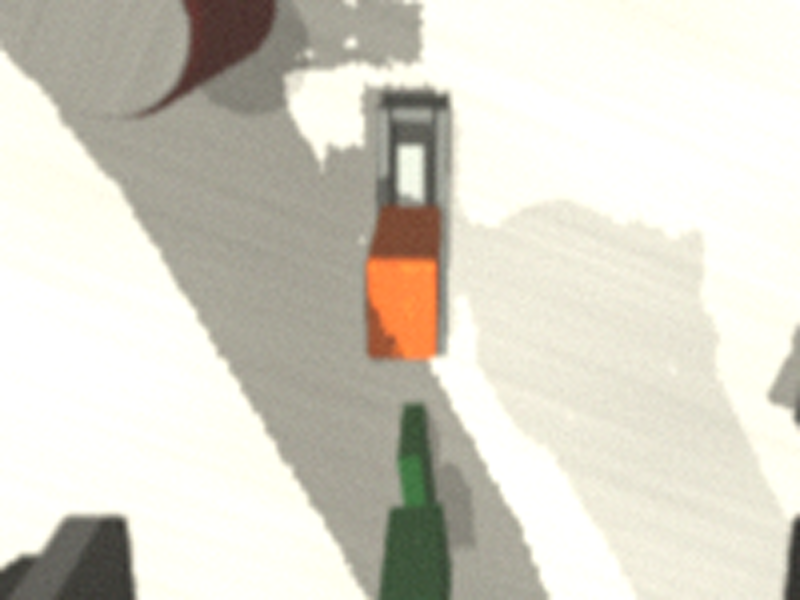

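The rack is centred at (0.473, 0.334) with a yaw of 21°, and the handle's top face is at crop (403,305). The way down is clear, so I'll approach and descend.

Run:
```python
from h import *
rows([.4732,.3344,.19],tool(-69.1),n=4)
```

```text
t 3.08 n 4 dp [-0.0473  0.0041 -0.1525] rot [0.1 0.  0.4]
-0.0106, -0.0053, 0.0381, 0.03, 0, 0.1
-0.0106, -0.0053, 0.0381, 0.03, 0, 0.1
-0.0106, -0.0053, 0.0381, 0.03, 0, 0.1
-0.0107, -0.0052, 0.0381, 0.03, 0, 0.1
```

Call:
{"api": "play_rows", "payload": {"series": [-0.011, -0.005, 0.038, 0, 0, 0.1, -0.011, -0.005, 0.038, 0, 0, 0.1, -0.01, -0.005, 0.038, 0, 0, 0.1, -0.01, -0.005, 0.038, 0, 0, 0.1, 0, 0, 0, 0, 0, 0, 0, 0, 0.025, 0, 0, 0, 0, 0, 0.03, 0, 0, 0, 0, 0, 0.027, 0, 0, 0, 0, 0, 0, 0, 0, 0], "gripper": 0.4}}

```text
time: 4.2
ee_pos: [0.474, 0.3344, 0.1087]
eef_rot: [0.983, 0.182, -0.0, 0.001]
force: [0.5, 0.6, 0.9]
gripper_width: 0.0597
grasp_force: 0.0
```

Call:
{"api": "play_rows", "payload": {"series": [0, 0, 0, 0, 0, 0, 0, 0, 0, 0, 0, 0, 0, 0, 0, 0, 0, 0, 0, 0, 0, 0, 0, 0, 0, 0, 0, 0, 0, 0, 0, 0, 0, 0, 0, 0], "gripper": -1}}

```text
time: 4.95
ee_pos: [0.4743, 0.337, 0.111]
eef_rot: [0.983, 0.183, 0.002, -0.0]
force: [0.3, -1.0, 6.4]
gripper_width: 0.0225
grasp_force: 59.9
```

Gripped. I'll lift and work out the travel to the tilted pre-pose in front of the bar.

Call:
{"api": "play_rows", "payload": {"series": [0, 0, -0.01, 0, 0, 0, 0, 0, -0.025, 0, 0, 0, 0, 0, -0.035, 0, 0, 0, 0, 0, -0.035, 0, 0, 0, 0, 0, -0.035, 0, 0, 0, 0, 0, 0, 0, 0, 0]}}

```text
time: 5.7
ee_pos: [0.4737, 0.3377, 0.2519]
eef_rot: [0.983, 0.184, 0.003, -0.001]
force: [0.1, 0.5, -4.1]
gripper_width: 0.0225
grasp_force: 59.3
```

```bash
cat >> h.py <<'E'
OFF=np.array([-.002,0,.104])
F=np.array([.5583,-.0357,.055]);RF=R.from_euler('z',-86,degrees=True)
def tcp(x,y,z,tilt=40):
    """TCP pose for the blade underside centre at fixture x,y,z (fixture y = world x)"""
    Rt=tool(-86,tilt);return F+RF.apply([x,y,z])-Rt.apply(OFF),Rt
def where():
    o=bot.get_obs();Rt=R.from_quat(o['eef_rot']);O=RF.inv().apply(o['ee_pos']+Rt.apply(OFF)-F)
    print('t',round(o['time'],2),'blade in fixture',O,'F',np.array(o['force']).round(1),'err deg',np.degrees((Rt.inv()*tool(-86,40)).as_rotvec()).round(1),'q',np.array(o['joint_pos']).round(2),'w',o['gripper_width'],o['grasp_force'])
E
python3 - <<'E'
from h import *
where();p,Rt=tcp(-.06,.026,.045);print(p);rows(p,Rt)
E
```

```text
t 5.7 blade in fixture [-0.3781 -0.0597  0.0929] F [ 0.1  0.5 -4.1] err deg [-39.8  -6.3  16.3] q [-0.01  0.43 -0.86  1.68  0.35  1.19 -2.16] w 0.022548065184346534 59.2911958694458
[0.5774 0.0928 0.1797]
t 5.7 n 5 dp [ 0.1036 -0.245  -0.0722] rot [-39.8  -6.3  16.3]
0.0016, 0.0532, 0.0144, -7.96, -1.26, 3.27
0.0049, 0.0505, 0.0215, -7.96, -1.26, 3.27
0.0083, 0.0467, 0.0282, -7.96, -1.26, 3.27
0.0115, 0.0418, 0.0341, -7.96, -1.26, 3.27
0.0145, 0.0359, 0.0392, -7.96, -1.26, 3.27
```

Call:
{"api": "play_rows", "payload": {"series": [0.002, 0.053, 0.014, -8, -1.3, 3.3, 0.005, 0.05, 0.021, -8, -1.3, 3.3, 0.008, 0.047, 0.028, -8, -1.3, 3.3, 0.011, 0.042, 0.034, -8, -1.3, 3.3, 0.014, 0.036, 0.039, -8, -1.3, 3.3, 0, 0, 0, 0, 0, 0, 0, 0, 0, 0, 0, 0]}}

```text
time: 6.58
ee_pos: [0.5738, 0.0919, 0.177]
eef_rot: [0.938, 0.033, 0.007, 0.344]
force: [-0.2, 0.1, -3.3]
gripper_width: 0.0224
grasp_force: 59.9
```

Run:
```python
from h import *
where();p,Rt=tcp(-.04,.026,.03);print(p);rows(p,Rt)
p2,_=tcp(.053,.026,.022);rows(p2,Rt,n=4,p0=p,R0=Rt)
p,d=snap('side');
cv2.imwrite('pics/side1.png',cv2.resize(p[130:330,220:440],(792,720))[:600])
```

```text
t 6.58 blade in fixture [-0.059   0.0214  0.0427] F [-0.2  0.1 -3.3] err deg [0.3 0.5 0.2] q [-0.24  0.66 -0.48  1.64  0.83  1.49 -2.53] w 0.02243022043385196 59.90134835243225
[0.5788 0.0728 0.1647]
t 6.58 n 1 dp [ 0.005  -0.0191 -0.0123] rot [0.3 0.5 0.2]
0.0039, 0.0068, 0.0219, 0.29, 0.53, 0.24
t 6.58 n 4 dp [ 0.0065 -0.0928 -0.008 ] rot [0. 0. 0.]
0, 0.0165, 0.0165, 0, 0, 0
0, 0.0165, 0.0165, 0, 0, 0
0, 0.0165, 0.0165, 0, 0, 0
0, 0.0165, 0.0165, 0, 0, 0
```

View pics/side1.png

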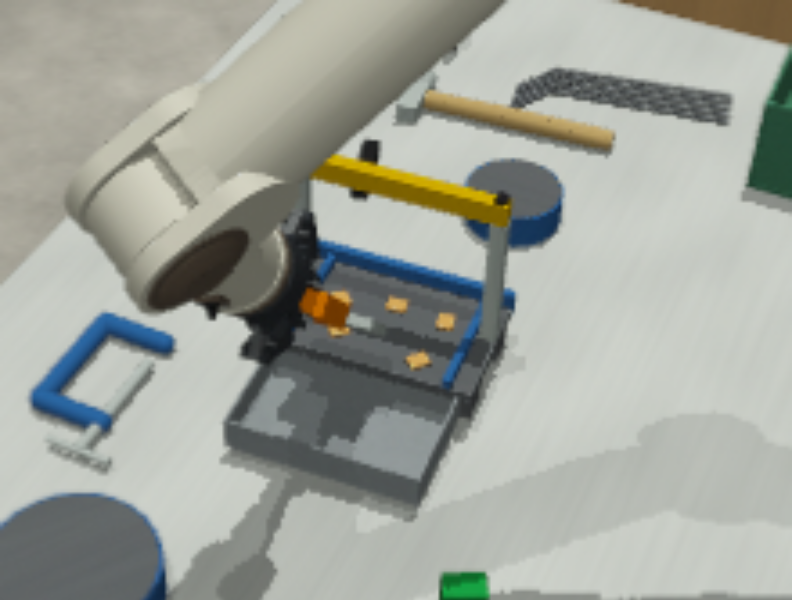

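The side view shows the scraper leaning in front of the bar, with the blade over the plate at about (365,322) and the bar clear behind the gripper. Moving in under the bar.

Call:
{"api": "play_rows", "payload": {"series": [0.004, 0.007, 0.022, 0, 0.5, 0, 0, 0.016, 0.016, 0, 0, 0, 0, 0.016, 0.016, 0, 0, 0, 0, 0.016, 0.016, 0, 0, 0, 0, 0.016, 0.016, 0, 0, 0, 0, 0, 0, 0, 0, 0]}}

```text
time: 7.38
ee_pos: [0.586, -0.0221, 0.1595]
eef_rot: [0.938, 0.031, 0.011, 0.346]
force: [-0.1, 0.1, -3.6]
gripper_width: 0.0223
grasp_force: 59.9
```

Run:
```python
from h import *
where();p,Rt=tcp(.053,.026,.008);rows(p,Rt)
```

```text
t 7.38 blade in fixture [0.0559 0.0263 0.0254] F [-0.1  0.1 -3.6] err deg [ 0.5  0.1 -0.1] q [-0.09  0.61 -0.43  1.76  0.9   1.34 -2.46] w 0.02228303901937091 59.891449213027954
t 7.38 n 1 dp [-0.0007  0.0022 -0.0169] rot [ 0.5  0.1 -0.1]
-0.0005, -0.0126, 0.0114, 0.5, 0.13, -0.11
```

Call:
{"api": "play_rows", "payload": {"series": [0, -0.006, 0.0055, 0, 0, 0, 0, -0.006, 0.0055, 0, 0, 0, 0, 0, 0, 0, 0, 0, 0, -0.0013, 0.0015, 0, 0, 0, 0, 0, 0, 0, 0, 0, 0, -0.0013, 0.0015, 0, 0, 0, 0, 0, 0, 0, 0, 0]}}

```text
time: 8.25
ee_pos: [0.5861, -0.0162, 0.139]
eef_rot: [0.938, 0.034, 0.012, 0.345]
force: [0.1, -0.6, -4.1]
gripper_width: 0.0223
grasp_force: 59.9
```

Run:
```python
from h import *
where()
```

```text
t 8.25 blade in fixture [0.0498 0.0272 0.0048] F [ 0.1 -0.6 -4.1] err deg [ 0.4 -0.   0.1] q [-0.11  0.64 -0.42  1.76  0.92  1.32 -2.49] w 0.022308012512148888 59.91057872772217
```

Call:
{"api": "play_rows", "payload": {"series": [0, 0.001, 0.0025, 0, 0, 0, 0, 0, 0, 0, 0, 0, 0, -0.0007, 0.0008, 0, 0, 0, 0, 0, 0, 0, 0, 0]}}

```text
time: 8.75
ee_pos: [0.5863, -0.0184, 0.1367]
eef_rot: [0.938, 0.034, 0.012, 0.345]
force: [0.7, 0.2, -3.3]
gripper_width: 0.0222
grasp_force: 59.9
```

Run:
```python
from h import *
where()
```

```text
t 8.75 blade in fixture [0.0521 0.0273 0.0025] F [ 0.7  0.2 -3.3] err deg [ 0.4 -0.   0.1] q [-0.11  0.64 -0.42  1.77  0.92  1.32 -2.49] w 0.02216215057814828 59.91280674934387
```

Call:
{"api": "play_rows", "payload": {"series": [0, -0.0007, 0.0008, 0, 0, 0, 0, 0, 0, 0, 0, 0, 0, -0.0007, 0.0008, 0, 0, 0, 0, 0, 0, 0, 0, 0]}}

```text
time: 9.25
ee_pos: [0.5868, -0.0179, 0.1358]
eef_rot: [0.938, 0.034, 0.013, 0.345]
force: [-1.5, 2.8, 5.3]
gripper_width: 0.0222
grasp_force: 60.9
```

Contact is about 9 N, which is light. I'll hold, then stroke forward in parts.

```bash
cat >> h.py <<'E'
def d(fx,fy,fz):
    """fixture-frame shift -> tool-axes shift"""
    print(fx,fy,fz,'->',R.from_quat(bot.get_obs()['eef_rot']).inv().apply(RF.apply([fx,fy,fz])).round(5))
E
python3 - <<'E'
from h import *
where();d(-.042,0,0);d(0,0,-.001);d(0,-.065,0)
E
```

```text
t 9.25 blade in fixture [0.0516 0.0279 0.0016] F [-1.5  2.8  5.3] err deg [ 0.4 -0.1  0.1] q [-0.11  0.64 -0.42  1.77  0.92  1.32 -2.49] w 0.022184877720500668 60.92693209648132
-0.042 0 0 -> [ 0.0001 -0.032  -0.0272]
0 0 -0.001 -> [-0.     -0.0006  0.0008]
0 -0.065 0 -> [-0.065  -0.0001 -0.0001]
```

Call:
{"api": "play_rows", "payload": {"series": [0, 0, 0, 0, 0, 0, 0, 0, 0, 0, 0, 0, 0, -0.004, -0.0034, 0, 0, 0, 0, -0.004, -0.0034, 0, 0, 0, 0, -0.004, -0.0034, 0, 0, 0, 0, -0.004, -0.0034, 0, 0, 0, 0, -0.004, -0.0034, 0, 0, 0, 0, -0.004, -0.0034, 0, 0, 0]}}

```text
time: 10.25
ee_pos: [0.5841, 0.0129, 0.1349]
eef_rot: [0.938, 0.033, 0.012, 0.345]
force: [-0.1, -3.3, 3.6]
gripper_width: 0.0223
grasp_force: 60.5
```

Call:
{"api": "play_rows", "payload": {"series": [0, -0.004, -0.0034, 0, 0, 0, 0, -0.004, -0.0034, 0, 0, 0, 0, -0.004, -0.0034, 0, 0, 0, 0, -0.004, -0.0034, 0, 0, 0, 0, -0.004, -0.0034, 0, 0, 0, 0, -0.004, -0.0034, 0, 0, 0]}}

```text
time: 11.0
ee_pos: [0.5818, 0.0446, 0.1347]
eef_rot: [0.938, 0.033, 0.012, 0.345]
force: [0.6, -3.8, 4.5]
gripper_width: 0.0223
grasp_force: 60.6
```

Run:
```python
from h import *
where();d(-.042,0,0)
```

```text
t 11.0 blade in fixture [-0.0111  0.0271  0.0005] F [ 0.6 -3.8  4.5] err deg [ 0.4 -0.   0.1] q [-0.22  0.67 -0.41  1.71  0.87  1.37 -2.53] w 0.02229110357654026 60.61416392214596
-0.042 0 0 -> [ 0.0001 -0.032  -0.0272]
```

Call:
{"api": "play_rows", "payload": {"series": [0, -0.004, -0.0034, 0, 0, 0, 0, -0.004, -0.0034, 0, 0, 0, 0, -0.004, -0.0034, 0, 0, 0, 0, -0.004, -0.0034, 0, 0, 0, 0, -0.004, -0.0034, 0, 0, 0, 0, -0.004, -0.0034, 0, 0, 0, 0, -0.004, -0.0034, 0, 0, 0, 0, -0.004, -0.0034, 0, 0, 0, 0, -0.004, -0.0034, 0, 0, 0, 0, -0.0035, -0.0038, 0, 0, 0, 0, -0.006, -0.0052, 0, 0, 0, 0, -0.006, -0.0052, 0, 0, 0]}}

```text
time: 12.5
ee_pos: [0.5761, 0.1155, 0.1336]
eef_rot: [0.939, 0.035, 0.012, 0.343]
force: [0.5, 0.2, -3.1]
gripper_width: 0.0224
grasp_force: 60.2
```

Run:
```python
from h import *
where()
p,dd=snap('side');cv2.imwrite('pics/side2.png',cv2.resize(p[180:300,260:420],(800,600),interpolation=cv2.INTER_CUBIC))
```

```text
t 12.5 blade in fixture [-0.0826  0.0264 -0.0009] F [ 0.5  0.2 -3.1] err deg [ 0.1 -0.1  0.2] q [-0.36  0.71 -0.36  1.63  0.79  1.41 -2.55] w 0.022384368215757056 60.15404999256134
```

View pics/side2.png

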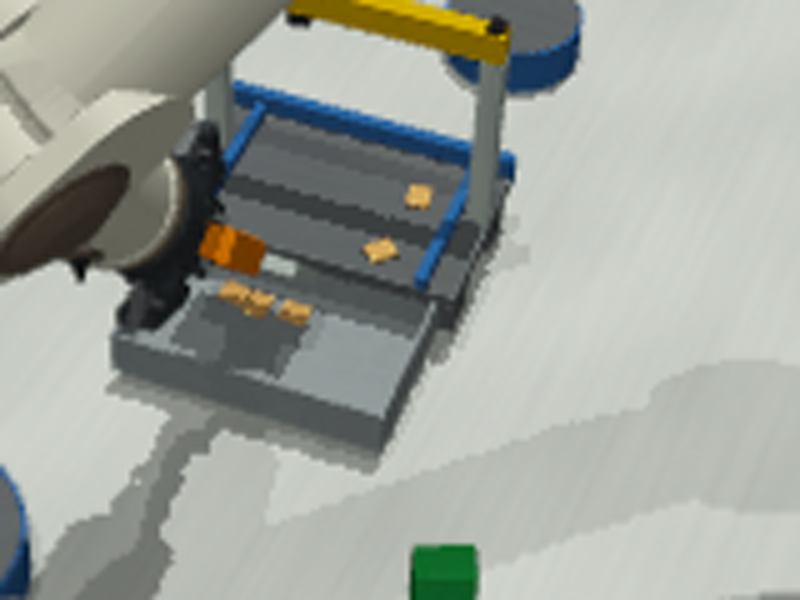

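Three chips are in the tray around (260,303). Two remain on the plate at (418,196) and (380,248). I'll set up the second stroke at y≈-0.033.

Run:
```python
from h import *
d(0,0,.03);R0=tool(-86,40)
p1,_=tcp(-.075,.026,.03);rows(p1,R0)
p2,_=tcp(-.03,-.033,.028);rows(p2,R0,n=2,p0=p1,R0=R0)
p3,_=tcp(.05,-.033,.02);rows(p3,R0,n=4,p0=p2,R0=R0)
```

```text
0 0 0.03 -> [-0.0001  0.0193 -0.023 ]
t 12.55 n 1 dp [ 0.0002 -0.009   0.031 ] rot [ 0.1 -0.1  0.3]
-0.0005, 0.0268, -0.0179, 0.08, -0.12, 0.28
t 12.55 n 2 dp [-0.0557 -0.049  -0.002 ] rot [0. 0. 0.]
-0.0295, 0.0166, 0.0152, 0, 0, 0
-0.0295, 0.0166, 0.0152, 0, 0, 0
t 12.55 n 4 dp [ 0.0056 -0.0798 -0.008 ] rot [0. 0. 0.]
0, 0.014, 0.0144, 0, 0, 0
0, 0.014, 0.0144, 0, 0, 0
0, 0.014, 0.0144, 0, 0, 0
0, 0.014, 0.0144, 0, 0, 0
```

Call:
{"api": "play_rows", "payload": {"series": [0, 0.0135, -0.009, 0, 0, 0, 0, 0.0135, -0.009, 0, 0, 0.2, -0.015, 0.008, 0.0075, 0, 0, 0, -0.015, 0.008, 0.0075, 0, 0, 0, -0.015, 0.008, 0.0075, 0, 0, 0, -0.015, 0.008, 0.0075, 0, 0, 0, 0, 0.014, 0.0144, 0, 0, 0, 0, 0.014, 0.0144, 0, 0, 0, 0, 0.014, 0.0144, 0, 0, 0, 0, 0.014, 0.0144, 0, 0, 0, 0, 0, 0, 0, 0, 0, 0, 0, 0, 0, 0, 0]}}

```text
time: 14.05
ee_pos: [0.5264, -0.0236, 0.1565]
eef_rot: [0.938, 0.032, 0.013, 0.344]
force: [-0.0, 1.2, -2.6]
gripper_width: 0.0225
grasp_force: 60.2
```

Run:
```python
from h import *
where();p,Rt=tcp(.052,-.033,.006);rows(p,Rt)
```

```text
t 14.05 blade in fixture [ 0.053  -0.0329  0.0222] F [-0.   1.2 -2.6] err deg [ 0.3 -0.1 -0.1] q [-0.23  0.51 -0.28  1.91  0.82  1.24 -2.48] w 0.022474788875060266 60.1544326543808
t 14.05 n 1 dp [-0.0001  0.0006 -0.0159] rot [ 0.3 -0.1 -0.1]
-0.0001, -0.0107, 0.0117, 0.33, -0.06, -0.11
```

Call:
{"api": "play_rows", "payload": {"series": [0, -0.005, 0.0065, 0, 0, 0, 0, -0.005, 0.0065, 0, 0, 0, 0, 0, 0, 0, 0, 0, 0, -0.0007, 0.0008, 0, 0, 0, 0, 0, 0, 0, 0, 0, 0, -0.0007, 0.0008, 0, 0, 0, 0, 0, 0, 0, 0, 0, 0, 0, 0, 0, 0, 0]}}

```text
time: 15.05
ee_pos: [0.5264, -0.0248, 0.1383]
eef_rot: [0.938, 0.032, 0.013, 0.345]
force: [-0.1, -0.7, -3.3]
gripper_width: 0.0221
grasp_force: 60.2
```

Run:
```python
from h import *
where()
```

```text
t 15.05 blade in fixture [ 0.0543 -0.033   0.0041] F [-0.1 -0.7 -3.3] err deg [ 0.4 -0.  -0.1] q [-0.24  0.53 -0.27  1.92  0.83  1.22 -2.51] w 0.022137321719574103 60.16208231449127
```

Call:
{"api": "play_rows", "payload": {"series": [0, -0.001, 0.0012, 0, 0, 0, 0, 0, 0, 0, 0, 0, 0, -0.0007, 0.0008, 0, 0, 0, 0, 0, 0, 0, 0, 0, 0, -0.0004, 0.0004, 0, 0, 0, 0, 0, 0, 0, 0, 0]}}

```text
time: 15.8
ee_pos: [0.5268, -0.0244, 0.1358]
eef_rot: [0.938, 0.032, 0.013, 0.345]
force: [-1.8, 4.1, 5.3]
gripper_width: 0.0223
grasp_force: 61.2
```

Call:
{"api": "play_rows", "payload": {"series": [0, -0.004, -0.0034, 0, 0, 0, 0, -0.004, -0.0034, 0, 0, 0, 0, -0.004, -0.0034, 0, 0, 0, 0, -0.004, -0.0034, 0, 0, 0, 0, -0.004, -0.0034, 0, 0, 0, 0, -0.004, -0.0034, 0, 0, 0, 0, -0.004, -0.0034, 0, 0, 0, 0, -0.004, -0.0034, 0, 0, 0]}}

```text
time: 16.8
ee_pos: [0.5235, 0.0174, 0.1351]
eef_rot: [0.938, 0.032, 0.013, 0.345]
force: [0.3, -2.8, 2.7]
gripper_width: 0.0226
grasp_force: 60.6
```

Run:
```python
from h import *
where();d(-.042,0,0)
```

```text
t 16.8 blade in fixture [ 0.012  -0.033   0.0009] F [ 0.3 -2.8  2.7] err deg [ 0.4 -0.  -0.1] q [-0.33  0.56 -0.25  1.88  0.79  1.25 -2.54] w 0.022611558546358927 60.561364421155304
-0.042 0 0 -> [-0.0001 -0.032  -0.0272]
```

Call:
{"api": "play_rows", "payload": {"series": [0, -0.004, -0.0033, 0, 0, 0, 0, -0.004, -0.0034, 0, 0, 0, 0, -0.004, -0.0034, 0, 0, 0, 0, -0.004, -0.0034, 0, 0, 0, 0, -0.004, -0.0034, 0, 0, 0, 0, -0.004, -0.0034, 0, 0, 0, 0, -0.004, -0.0034, 0, 0, 0, 0, -0.004, -0.0034, 0, 0, 0, 0, -0.004, -0.0034, 0, 0, 0]}}

```text
time: 17.92
ee_pos: [0.5202, 0.0645, 0.1349]
eef_rot: [0.938, 0.032, 0.013, 0.345]
force: [-0.3, -3.1, 3.9]
gripper_width: 0.0223
grasp_force: 60.7
```

Run:
```python
from h import *
where();d(-.042,0,0)
```

```text
t 17.93 blade in fixture [-0.0353 -0.0329  0.0007] F [-0.3 -3.1  3.9] err deg [ 0.4 -0.  -0.1] q [-0.43  0.58 -0.21  1.83  0.73  1.28 -2.55] w 0.022276045437735054 60.66386955790222
-0.042 0 0 -> [-0.0001 -0.032  -0.0272]
```

Call:
{"api": "play_rows", "payload": {"series": [0, -0.004, -0.0034, 0, 0, 0, 0, -0.004, -0.0034, 0, 0, 0, 0, -0.004, -0.0034, 0, 0, 0, 0, -0.004, -0.0034, 0, 0, 0, 0, -0.0035, -0.0038, 0, 0, 0, 0, -0.004, -0.0034, 0, 0, 0, 0, -0.006, -0.0052, 0, 0, 0, 0, -0.006, -0.0052, 0, 0, 0, 0, 0.003, -0.01, 0, 0, 0, 0, 0.007, -0.01, 0, 0, 0, 0, 0, 0, 0, 0, 0]}}

```text
time: 19.3
ee_pos: [0.5175, 0.1171, 0.1589]
eef_rot: [0.938, 0.031, 0.014, 0.344]
force: [0.3, -0.3, -3.6]
gripper_width: 0.0223
grasp_force: 60.2
```

Run:
```python
from h import *
where()
p,dd=snap('side');cv2.imwrite('pics/side3.png',cv2.resize(p[180:300,260:420],(800,600),interpolation=cv2.INTER_CUBIC))
```

```text
t 19.3 blade in fixture [-0.088  -0.0318  0.0246] F [ 0.3 -0.3 -3.6] err deg [ 0.3 -0.2 -0.2] q [-0.54  0.58 -0.17  1.75  0.66  1.35 -2.54] w 0.022296527469784107 60.21819055080414
```

View pics/side3.png

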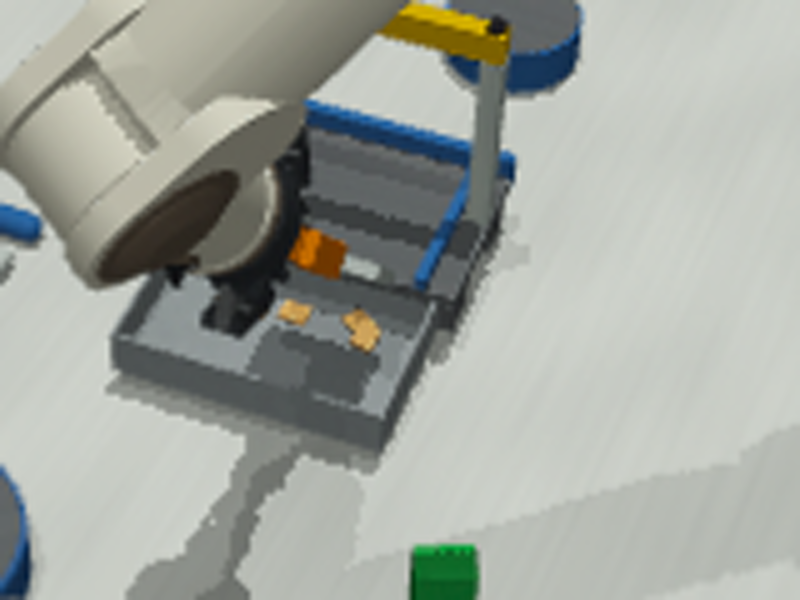

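Two more chips dropped into the tray, at (293,310) and (362,328), and the visible plate is clear. Returning to a hover over the rack.

Run:
```python
from h import *
o=bot.get_obs();p=o['ee_pos']+[0,0,.05];R0=R.from_quat(o['eef_rot'])
print(R0.inv().apply([0,0,.05]))
rows([.4743,.337,.25],R.from_quat([.983,.183,.001,0]),n=7,p0=p,R0=R0)
```

```text
[ 0.0002  0.0324 -0.0381]
t 19.35 n 7 dp [-0.0428  0.2203  0.0417] rot [ 40.    6.  -16.5]
-0.0039, -0.0204, -0.0251, 5.72, 0.85, -2.36
-0.0027, -0.0229, -0.023, 5.72, 0.85, -2.36
-0.0014, -0.0252, -0.0207, 5.72, 0.85, -2.36
0, -0.0272, -0.018, 5.72, 0.85, -2.36
0.0014, -0.0288, -0.0152, 5.72, 0.85, -2.36
0.0028, -0.0301, -0.0123, 5.72, 0.85, -2.36
0.0042, -0.031, -0.0092, 5.72, 0.85, -2.36
```

Call:
{"api": "play_rows", "payload": {"series": [0, 0.016, -0.019, 0, 0, 0, 0, 0.016, -0.019, 0, 0, 0, -0.004, -0.02, -0.025, 5.7, 0.85, -2.35, -0.003, -0.023, -0.023, 5.7, 0.85, -2.35, -0.001, -0.025, -0.021, 5.7, 0.85, -2.35, 0, -0.027, -0.018, 5.7, 0.85, -2.35, 0.001, -0.029, -0.015, 5.7, 0.85, -2.35, 0.003, -0.03, -0.012, 5.7, 0.85, -2.35, 0.004, -0.031, -0.009, 5.7, 0.85, -2.35, 0, 0, 0, 0, 0, 0, 0, 0, 0, 0, 0, 0]}}

```text
time: 20.72
ee_pos: [0.4736, 0.3349, 0.2487]
eef_rot: [0.983, 0.182, 0.0, 0.003]
force: [-0.3, 0.1, -3.5]
gripper_width: 0.0221
grasp_force: 60.2
```

Run:
```python
from h import *
o=bot.get_obs();print(o['ee_pos'],o['eef_rot'],o['joint_pos'])
rows([.4743,.337,.25],R.from_quat([.983,.183,.001,0]))
p,dd=snap('side');a=cv2.resize(p[180:300,260:420],(400,300),interpolation=cv2.INTER_CUBIC)
b=cv2.resize(p[230:350,240:400],(400,300),interpolation=cv2.INTER_CUBIC)
s=load('side');K,D,T=cam('side');M=np.linalg.inv(T)
v,u=np.mgrid[0:400,0:640];n=cv2.undistortPoints(np.stack([u,v],-1).reshape(-1,1,2).astype(float),K,D)[:,0]
P=(np.c_[n,np.ones(len(n))]*s['d'].ravel()[:,None])@T[:3,:3].T+T[:3,3]
hsv=cv2.cvtColor(p,cv2.COLOR_BGR2HSV).reshape(-1,3)
tan=(hsv[:,0]>8)&(hsv[:,0]<26)&(hsv[:,1]>80)&(hsv[:,2]>60)
f=RF.inv().apply(P-F);m=tan&(np.abs(f[:,1])<.1)&(f[:,0]>-.18)&(f[:,0]<.07)&(f[:,2]<.05)
nn,lab,st,ce=cv2.connectedComponentsWithStats(m.reshape(400,640).astype(np.uint8))
for i in range(1,nn): print(st[i,4],f[(lab==i).ravel()].mean(0))
# blade faces: points below the gripper near rack, z .14-.2
z0=o['ee_pos'][2]-.105
rr=R.from_euler('z',-69,degrees=True).inv().apply(P-np.array([.473,.3344,0]))
m=(np.hypot(rr[:,0],rr[:,1])<.07)&(P[:,2]>z0-.02)&(P[:,2]<z0+.055)
print(z0,m.sum())
for lo in np.arange(z0-.01,z0+.055,.01):
    k=m&(P[:,2]>lo)&(P[:,2]<lo+.01)
    if k.sum()>3: print(round(lo,3),k.sum(),'x',np.percentile(rr[k,0],[5,50,95]).round(4),'y',np.percentile(rr[k,1],[2,50,98]).round(4))
cv2.imwrite('pics/ret.png',np.hstack([a,b]))
```

```text
[0.4736 0.3349 0.2487] [0.9832 0.1823 0.0003 0.0034] [-0.3429  0.3385 -0.406   1.6906  0.1512  1.1454 -1.9953]
t 20.73 n 1 dp [0.0007 0.0021 0.0013] rot [ 0.4  0.1 -0.1]
0.0014, -0.0017, -0.0013, 0.36, 0.15, -0.08
43 [-0.0835  0.0321 -0.0357]
23 [-0.083  -0.0012 -0.0355]
41 [-0.0821 -0.0508 -0.0338]
2 [-0.1744  0.004  -0.012 ]
0.1436720575593961 351
0.134 6 x [0.0003 0.0008 0.002 ] y [-0.0403  0.0017  0.0212]
0.144 60 x [-0.0021 -0.0004  0.0014] y [-0.0389 -0.0013  0.0386]
0.154 64 x [-0.0032 -0.0006  0.0015] y [-0.0411 -0.0016  0.0387]
0.164 67 x [-0.0032 -0.0013  0.0004] y [-0.0416 -0.0005  0.04  ]
0.174 68 x [-0.0032 -0.0013  0.001 ] y [-0.0407  0.0008  0.0405]
0.184 64 x [-0.004  -0.0017  0.0006] y [-0.039  -0.0008  0.0401]
0.194 22 x [-0.0057 -0.0022  0.0073] y [-0.0417  0.0082  0.0371]
```

View pics/ret.png

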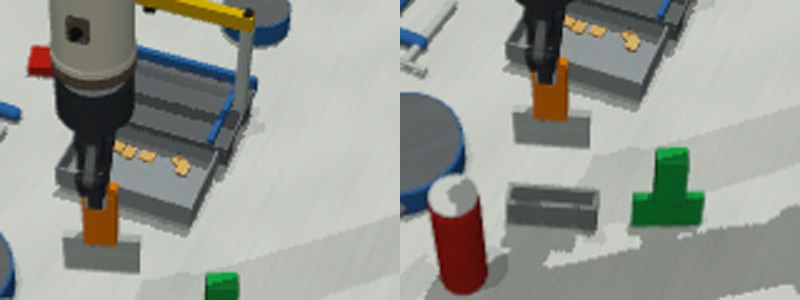

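The picture shows five chips lying in the tray, a clear plate, and the scraper upright over the empty rack. I'll check the rack in the same cloud to get the relative offset.

Run:
```python
from h import *
s=load('side');K,D,T=cam('side')
v,u=np.mgrid[0:400,0:640];n=cv2.undistortPoints(np.stack([u,v],-1).reshape(-1,1,2).astype(float),K,D)[:,0]
P=(np.c_[n,np.ones(len(n))]*s['d'].ravel()[:,None])@T[:3,:3].T+T[:3,3]
rr=R.from_euler('z',-69,degrees=True).inv().apply(P-np.array([.473,.3344,0]))
near=(abs(rr[:,0])<.03)&(abs(rr[:,1])<.065)
for lo,hi in((.01,.02),(.02,.03),(.03,.038),(.041,.05)):
    k=near&(P[:,2]>lo)&(P[:,2]<hi);print('rack',lo,k.sum(),'x',np.percentile(rr[k,0],[5,25,50,75,95]).round(4),'y',np.percentile(rr[k,1],[2,98]).round(4))
k=near&(P[:,2]>.142)&(P[:,2]<.195);A=np.c_[P[k,2]-.17,rr[k,1],np.ones(k.sum())];c=np.linalg.lstsq(A,rr[k,0],rcond=None)[0];print('blade face plane: dx/dz, dx/dy, x at z=.17',c)
k=near&(P[:,2]>.008)&(P[:,2]<.038)&(rr[:,0]<-.008);A=np.c_[P[k,2]-.02,rr[k,1],np.ones(k.sum())];print('rack face',np.linalg.lstsq(A,rr[k,0],rcond=None)[0])
k=near&(P[:,2]>.12)&(P[:,2]<.2);print('lowest z',np.percentile(P[k,2],[0,1,3]))
```

```text
rack 0.01 70 x [-0.0135 -0.0119 -0.0106  0.0106  0.013 ] y [-0.0483  0.0522]
rack 0.02 135 x [-0.0148 -0.0126 -0.0106  0.0108  0.0126] y [-0.0505  0.0497]
rack 0.03 101 x [-0.0145 -0.013  -0.0106  0.0111  0.0127] y [-0.0494  0.0508]
rack 0.041 187 x [-0.0139 -0.0107  0.0023  0.0122  0.0159] y [-0.0511  0.0541]
blade face plane: dx/dz, dx/dy, x at z=.17 [-0.0346  0.0042 -0.0011]
rack face [-0.0551  0.0071 -0.0122]
lowest z [0.1423 0.1435 0.1445]
```

Call:
{"api": "play_rows", "payload": {"series": [0.0015, -0.0017, 0, 0.4, 0.1, 0, 0, 0, 0.025, 0, 0, 0, 0, 0, 0.025, 0, 0, 0, 0, 0, 0.025, 0, 0, 0, 0, 0, 0, 0, 0, 0, 0, 0, 0.01, 0, 0, 0, 0, 0, 0.01, 0, 0, 0, 0, 0, 0, 0, 0, 0]}}

```text
time: 21.78
ee_pos: [0.4737, 0.3387, 0.1526]
eef_rot: [0.983, 0.183, -0.0, -0.002]
force: [-1.8, 0.0, -2.5]
gripper_width: 0.0224
grasp_force: 60.1
```

Run:
```python
from h import *
rows([.4743,.337,.114],R.from_quat([.983,.183,.001,0]))
```

```text
t 21.77 n 1 dp [ 0.0006 -0.0017 -0.0386] rot [-0.2  0.1 -0. ]
-0.0001, 0.0019, 0.0386, -0.21, 0.1, -0.02
```

Call:
{"api": "play_rows", "payload": {"series": [0, 0.0018, 0, -0.2, 0.1, 0, 0, 0, 0, 0, 0, 0, 0, 0, 0.006, 0, 0, 0, 0, 0, 0.006, 0, 0, 0, 0, 0, 0, 0, 0, 0]}}

```text
time: 22.4
ee_pos: [0.4742, 0.337, 0.1403]
eef_rot: [0.983, 0.183, 0.001, -0.0]
force: [-0.1, 0.3, -2.8]
gripper_width: 0.0225
grasp_force: 60.1
```

The blade is inside the pocket with no contact. Lowering further.

Call:
{"api": "play_rows", "payload": {"series": [0, 0, 0.008, 0, 0, 0, 0, 0, 0.008, 0, 0, 0, 0, 0, 0.006, 0, 0, 0, 0, 0, 0.004, 0, 0, 0, 0, 0, 0, 0, 0, 0, 0, 0, 0, 0, 0, 0]}}

```text
time: 23.15
ee_pos: [0.475, 0.3377, 0.1154]
eef_rot: [0.983, 0.183, 0.002, -0.001]
force: [0.7, 0.5, -3.6]
gripper_width: 0.0223
grasp_force: 60.2
```

Call:
{"api": "play_rows", "payload": {"series": [0, 0, 0.002, 0, 0, 0, 0, 0, 0.001, 0, 0, 0, 0, 0, 0, 0, 0, 0]}}

```text
time: 23.52
ee_pos: [0.4748, 0.3374, 0.1122]
eef_rot: [0.983, 0.183, 0.002, -0.0]
force: [-0.2, 0.1, -2.6]
gripper_width: 0.0224
grasp_force: 60.2
```

Call:
{"api": "play_rows", "payload": {"series": [0, 0, 0.0015, 0, 0, 0, 0, 0, 0, 0, 0, 0]}}

```text
time: 23.78
ee_pos: [0.4753, 0.3378, 0.111]
eef_rot: [0.983, 0.183, 0.002, -0.001]
force: [0.0, 0.6, -1.0]
gripper_width: 0.0223
grasp_force: 60.4
```

Call:
{"api": "play_rows", "payload": {"series": [0, 0, 0, 0, 0, 0, 0, 0, 0, 0, 0, 0, 0, 0, 0, 0, 0, 0, 0, 0, 0, 0, 0, 0, 0, 0, -0.015, 0, 0, 0, 0, 0, -0.025, 0, 0, 0, 0, 0, -0.04, 0, 0, 0, 0, 0, -0.05, 0, 0, 0, 0, 0, -0.05, 0, 0, 0, 0, 0, -0.03, 0, 0, 0, 0, 0, 0, 0, 0, 0, 0, 0, 0, 0, 0, 0], "gripper": 0.4}}

```text
time: 25.28
ee_pos: [0.4739, 0.337, 0.3206]
eef_rot: [0.983, 0.183, 0.002, -0.0]
force: [0.3, -0.4, -0.4]
gripper_width: 0.0598
grasp_force: 0.0
```

Run:
```python
from h import *
p,dd=snap('wrist');s=load('wrist');K,D,T=cam('wrist',s)
v,u=np.mgrid[0:400,0:640];n=cv2.undistortPoints(np.stack([u,v],-1).reshape(-1,1,2).astype(float),K,D)[:,0]
P=(np.c_[n,np.ones(len(n))]*s['d'].ravel()[:,None])@T[:3,:3].T+T[:3,3]
ok=(s['d'].ravel()>0)&(np.hypot(P[:,0]-.473,P[:,1]-.334)<.065)
for lo,hi in((.037,.052),(.12,.16)):
    m=ok&(P[:,2]>lo)&(P[:,2]<hi);print(cv2.minAreaRect((P[m,:2]*1000).astype(np.float32)),np.percentile(P[m,2],[5,50,95]))
q,_=snap('side');a=cv2.resize(p[60:360,120:520],(400,300));b=cv2.resize(q[180:330,240:440],(400,300))
cv2.imwrite('pics/end.png',np.hstack([a,b]))
```

```text
((472.4398498535156, 333.8382568359375), (107.78450012207031, 29.441057205200195), 20.589954376220703) [0.0426 0.0447 0.0464]
((473.9266357421875, 335.614013671875), (36.41079330444336, 22.631269454956055), 21.15410041809082) [0.1331 0.1409 0.1421]
```

View pics/end.png

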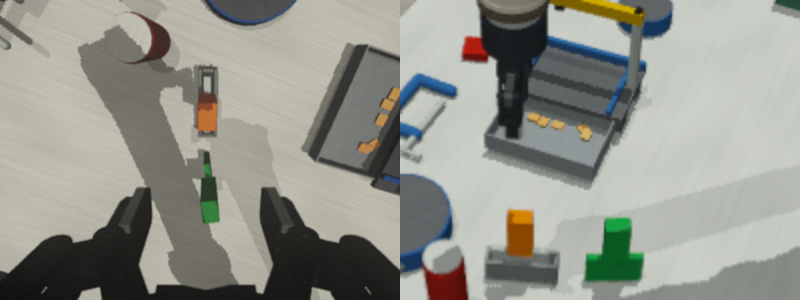

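The scraper stands upright in its rack, with the handle top at z = 0.141 and centred to about 2 mm. All five chips are in the tray and the gripper is clear.

```bash
python3 -c "
from bench import bot
print(bot.finish_job())"
```

```text
the job is handed in; nothing more can be done
None
```

I wiped all five chips into the catch tray in two strokes with about 6–9 N of blade contact, stood the scraper back upright in its rack, let go and handed the job in at about 25 s; the hand-in returned no verdict.

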